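# Load the drying grid and shut the dryer guard

### The job

Slide the dryer's guard door open, then take the longer of the two drying grids out of the stand and load it in the dryer's chamber: one short end hooked under the fixed lip, the grid lowered flat on the chamber floor so that its other end lies inside the stop ridge. Then slide the guard fully shut. Leave the short grid in the stand and the other things where they are.

Things in the scene. Friction and masses are not known exactly. Their poses are not given: they have to be found in the camera images.
- dryer: White slide dryer fixed to the table, 258 (x) x 162 (y) x 58 mm (top of tracks). Origin: centre of underside, z up. Its -x half (nearest the robot) is an open-topped chamber: inside x -124..0, y -72..+72 mm, floor at z 6, wall tops at z 50; its +x half is a solid housing 50 mm high. Two door tracks run along x at y +-78 mm.
- lip (a point): Middle of the free edge of the metal lip on the chamber's -y wall, at its underside (dryer frame -62, -60, 22 mm; same axes as the dryer). The lip is 70 mm long in x, overhangs from y -72 to -60 mm, z 22 to 26, so 16 mm is free above the floor. A cheek at each end (y -72..-56, z 6..26 mm) closes the pocket: 62 mm clear between them, x -93..-31.
- ridge (a point): Middle of the top of the stop ridge on the chamber floor (dryer frame -62, 45, 16 mm): 80 mm long in x, 6 mm wide (y 42..48), 10 mm high above the floor.
- bay_center (a point): Point on the chamber floor below the centre of a seated grid (dryer frame -62, -15, 6 mm). A seated grid lies flat on the floor, its length along the dryer's y, one end under the lip, the other inside the ridge.
- guard (a joint): Sliding guard door on top of the dryer (grey frame, clear window, 132 x 150 x 4 mm), value in m: 0 fully shut over the chamber, 0.124 fully open over the housing; it slides along the dryer's +x to open, friction about 1.5 N, stays where it is left.
- guard_grip (a point): Grip point in the guard's black upright handle bar, which is 14 mm (dryer x) x 60 mm (dryer y) and stands from 4 to 44 mm above the door's underside; this point is on its centre, 15 mm below its top, 80 mm above the table. It moves with the door, at dryer x = -62 mm + joint value, y 0.
- stand: Grey stand fixed to the table, 120 (x) x 96 (y) x 26 mm; origin: centre of its underside. Two open-topped slots run along its x at y = +30 and -30 mm, 10 mm wide, floor at z 6 mm (20 mm deep).
- long_grid: The longer steel slide drying grid, a flat barred panel 110 x 54 x 8 mm, about 0.12 kg, the same both ways round and on both faces. Origin at its centre; own x along the 110 mm, own z along the 54 mm, own y along the 8 mm thickness. It starts standing on a long edge in one of the stand's slots, its top 60 mm above the table; own z is then up. Lying flat, own y is vertical.
- short_grid: The shorter grid, 76 x 54 x 8 mm, same axes, in the other slot of the stand; stays there.
- dropper_bottle: White dropper bottle with a pointed tip, 36 mm across, 106 mm tall, loose bystander; origin at the centre of its underside.
- specimen_pot: Specimen pot with red lid, 49 mm across, 58 mm tall, loose bystander; origin at the centre of its underside.
- amber_bottle: Small amber bottle with black cap, 29 mm across, 61 mm tall, loose bystander; origin at the centre of its underside.
- eraser: Rubber eraser in a card sleeve, 20 x 45 x 12 mm, own y along the 45 mm, loose bystander; origin at the centre of its underside.

How it is judged:
By the outcome, as a careful person would: the job done as asked, in the order asked, and still so for the second after the job is handed in, with the robot touching nothing.
It also fails if it takes over 62 s, if anything falls off the work surface, if the arm or the gripper's body presses on something with over 40 N, if the wrist force passes 120 N, or if a joint passes its speed limit or range.

### The arm

A 6-joint arm with a two-finger parallel gripper is mounted at the origin on a cart in front of the work surface, level with it; the furniture and walls round the work are solid. World frame = base frame: x ahead of the robot, y to its left, z up, the work surface at z = 0. Lengths are in m, angles in rad, forces in N, time in s.
With the tool pointing down it reaches from about 0.275 to 0.725 m from the base axis. Payload 5.6 kg.
Tool frame: the origin (TCP) lies at the very end of the fingers, on their centre line; the grasp point (between the pads) lies 19 mm behind it; z points along the fingers, y is the line along which they close (so a half turn about z gives the same grasp; the last joint's range is limited). The gripper opens to 85 mm and grips with 20 to 120 N. Pads are 22 mm wide; open, the fingers measure 114 mm over their backs; the gripper's body (76 mm by 85 mm) begins 54 mm behind the grasp point. The pads swing forward as they close: fully open they stand 13 mm farther back than shut.
Start: joints at [1.433, 0.255, 0.108, 0, -1.424, -0.285], TCP at [0.226, 0.502, 0.231] pointing down, gripper open.
Joint ranges: [-2.95, 2.95], [-1.21, 1.97], [-1.09, 1.5], [-2.87, 1.71], [-2.94, -0.07], [-3.05, 3.05]. Speed limits (rad/s): [2.57, 2.57, 3.14, 3.14, 3.14, 3.14].

### API

Orientations are given as a rotation vector (axis times angle).
In Python, from plant import robot gives the robot as it stands. The module is installed in compiled form; this text tells all that it offers.
- The arm moves only by the tool jog_arm, never from a script. Its argument "targets" is a list of rows, each a list of 6 numbers: the shift along the tool's x, y, z in m, then the turn, a rotation vector about the tool's x, y, z in degrees. A call has 1 to 12 rows; each row is the pose to reach, as a shift and turn from the pose commanded when the call began, along the tool's axes at that moment; what a row does not reach only later rows make up. A row lasts 1/12 s, in which the tool goes at most 41.7 mm and 7.16 degrees, less where a joint would pass 70% of its speed; a pose out of reach is approached as far as the arm can. A call with a gripper value outside its range is refused whole. "jaw" is the finger opening in m, from 0 to 0.0854, set as the call begins (left out, the last holds). The fingers move at their own pace and stop on an object; the grip force is fixed at half the most. Time passes only in rows, so rows that repeat a pose let the fingers close. It gives the time, the measured TCP pose, the force and the opening at its end, in the units of the state.
- robot.get_obs(): the state, without advancing time (a new reading comes with each control period).
- robot.camera(name): name is "scene" or "top"; returns a dict with "img" (480x640x3 uint8, red, green, blue), "depth" (480x640 float32, m along the optical axis (not along the pixel's ray), 0 where there is no reading), "mtx" (3x3 intrinsics, pixels), "position" and "rotation" of the camera in the world. Camera axes: x right, y up, looking along -z (the intrinsics and any distortion apply to the point x, -y, -z); pixel columns grow to the right and rows downward; lengths in m; the calibration is good to about 2 mm. A picture is of the moment at which its call begins.
- robot.finish_job(): hands the job in, once; it reports no verdict.
The state is a dict: "t": time; "qpos": joint angles; "qvel": joint speeds; "joint_efforts": joint torques, N m; "ee_pos": TCP position; "tool_rot": TCP orientation; "contact_force": force on the tool from outside, world axes, zero at the start; "ft_torque": the same for the moment, N m; "gripper_width": opening from 0.0 (shut) to 1.0 (fully open).
Only numpy, scipy, OpenCV 4.12 (cv2) and the standard library are available. Lean on these libraries where they do the work, as an engineer would, in place of code of your own. Each camera call takes 0.05 s, during which the arm holds its last target. There are 200 camera calls.

## Working session

There is one attempt and no reset: what is moved stays moved. The work goes in short steps, Python scripts to look and compute and a tool call to move; the robot and the scene stay as the last step left them, time stands still between calls to the robot, and variables do not carry over. Pictures are saved under pics/ and viewed, on a budget of 10 in all, crops included, one or two more only if the job needs it, and the job is handed in when it is done.

Besides the shell and the picture viewer there is one more tool, called after "Emit:" by a JSON object that holds its "fn" and its "kwargs", one argument or row to a line. jog_arm: Moves the arm, as the interface text tells. Its arguments: {"type":"object","properties":{"targets":{"type":"array"},"jaw":{"type":"number"}},"required":["targets"]}

```bash
mkdir -p pics; cat > h.py <<'E'
from plant import robot
import numpy as np, cv2
from scipy.spatial.transform import Rotation as R
def cam(n):
    c=robot.camera(n); r=np.array(c["rotation"])
    c["R"]=r if r.shape==(3,3) else (R.from_rotvec(r).as_matrix() if r.size==3 else None)
    return c
def cloud(c):
    d=c["depth"]; v,u=np.indices(d.shape); K=np.array(c["mtx"])
    p=np.stack([(u-K[0,2])/K[0,0]*d,-(v-K[1,2])/K[1,1]*d,-d],-1)
    return p@c["R"].T+np.array(c["position"])
E
python3 - <<'E'
from h import *
o=robot.get_obs();print({k:np.round(v,3) for k,v in o.items()})
for n in("scene","top"):
    c=cam(n);cv2.imwrite(f"pics/{n}0.png",c["img"][...,::-1]);np.savez(n+"0.npz",**{k:v for k,v in c.items()})
    print(n,c.keys(),c["mtx"],c["position"],c["rotation"])
E
```

```text
{'t': np.float64(0.0), 'qpos': array([ 1.433,  0.256,  0.107, -0.   , -1.424, -0.285]), 'qvel': array([-0.001,  0.   , -0.001, -0.   , -0.001,  0.001]), 'joint_efforts': array([ 1.0000e-03, -3.8663e+01,  2.3794e+01,  5.3650e+00, -6.0000e-03,
        0.0000e+00]), 'ee_pos': array([0.225, 0.501, 0.23 ]), 'tool_rot': array([ 3.07e+00, -6.59e-01, -1.00e-03]), 'contact_force': array([ 0.392,  0.037, -0.186]), 'ft_torque': array([-0.025, -0.035, -0.033]), 'gripper_width': np.float64(1.002)}
scene dict_keys(['img', 'depth', 'mtx', 'position', 'rotation', 'R']) [[482.93104306   0.         313.11032727]
 [  0.         482.93104306 238.04510921]
 [  0.           0.           1.        ]] [-0.10057723 -0.46188485  0.54071837] [ 0.9100906  -0.47305637 -0.83103273]
top dict_keys(['img', 'depth', 'mtx', 'position', 'rotation', 'R']) [[460.97183143   0.         311.12498095]
 [  0.         460.97183143 243.33247051]
 [  0.           0.           1.        ]] [ 0.31202142 -0.00944587  0.9755612 ] [ 0.13649971 -0.13604831 -1.55721515]
```

View pics/top0.png

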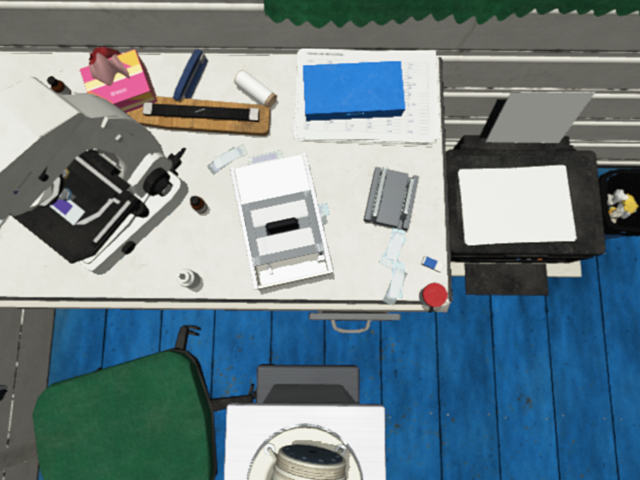

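View pics/scene0.png

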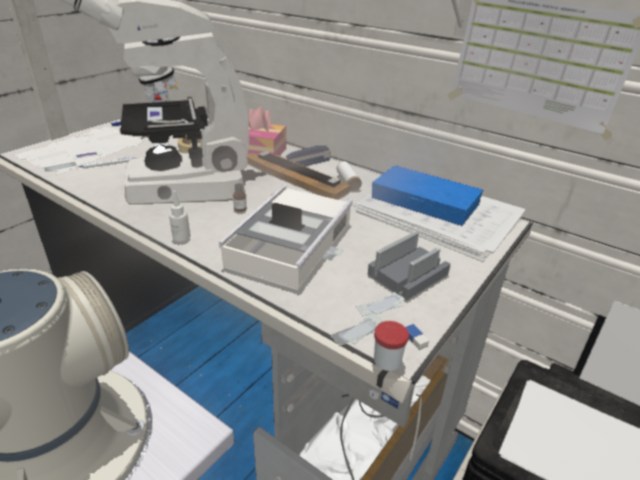

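The top view shows the dryer around (283,222) and turned a few degrees. Its door is part-open, with the black handle at (283,226). The stand is at (391,197), the pot at (434,294), the eraser at (430,263), and the bottles at (188,278) and (198,204). The scene view agrees: handle (287,215), stand (408,265). Next I'll measure from both depth images.

```bash
cat > m.py <<'E'
from h import *
import sys
def meas(tag,box,zlo,zhi,name=""):
    for n in("scene","top"):
        c=dict(np.load(f"{n}{tag}.npz")); p=cloud(c)
        m=(c["depth"]>0)&(p[...,0]>box[0])&(p[...,0]<box[1])&(p[...,1]>box[2])&(p[...,1]<box[3])&(p[...,2]>zlo)&(p[...,2]<zhi)
        q=p[m].astype(np.float32)
        if len(q)<5: print(name,n,"none");continue
        r=cv2.minAreaRect(q[:,:2]*1000); print(name,n,len(q),"med",np.round(np.median(q,0),4),"rect",np.round(r[0],1),np.round(r[1],1),round(r[2],1),"ztop",np.round(np.percentile(q[:,2],[5,50,95]),4))
E
python3 - <<'E'
from m import *
c=dict(np.load("top0.npz"));p=cloud(c)
for nm,(u,v) in dict(handle=(283,226),stand=(391,197),dry=(282,222),bl=(240,285),tl=(235,170)).items(): print(nm,np.round(p[v,u],3))
h=p[226,283]; s=p[197,391]
bh=[h[0]-.05,h[0]+.05,h[1]-.06,h[1]+.06]
meas("0",bh,.07,.12,"handle")
bd=[h[0]-.16,h[0]+.16,h[1]-.125,h[1]+.115]
meas("0",bd,.03,.07,"dryer")
meas("0",[s[0]-.1,s[0]+.1,s[1]-.09,s[1]+.09],.02,.032,"stand")
meas("0",[s[0]-.1,s[0]+.1,s[1]-.09,s[1]+.09],.04,.075,"grids")
for nm,(u,v) in dict(pot=(434,294),era=(430,263),drop=(188,278),amb=(198,204)).items(): print(nm,np.round(p[v,u],3))
# rotated crops
a=cv2.resize(c["img"][140:300,220:430],None,fx=3.7,fy=3.7,interpolation=2)
cv2.imwrite("pics/c0.png",a[...,::-1])
E
```

```text
handle [0.501 0.047 0.093]
stand [ 0.581 -0.178  0.023]
dry [0.509 0.049 0.094]
bl [0.392 0.141 0.   ]
tl [0.63  0.153 0.048]
handle scene 413 med [0.5019 0.0477 0.0851] rect [505.5  49.8] [17.2 60.4] 11.3 ztop [0.0711 0.0851 0.0935]
handle top 281 med [0.5049 0.0507 0.0935] rect [507.2  50.7] [15.1 59.4] 13.2 ztop [0.074  0.0935 0.0963]
dryer scene 5465 med [0.4952 0.0401 0.0519] rect [522.5  54.1] [261.4 162.9] 12.9 ztop [0.0346 0.0519 0.0572]
dryer top 7999 med [0.5393 0.0592 0.0533] rect [524.5  54.5] [259. 162.] 13.0 ztop [0.0476 0.0533 0.0584]
stand scene 1464 med [ 0.5619 -0.1775  0.0239] rect [ 578.3 -179.8] [ 96.7 121.8] 77.2 ztop [0.0211 0.0239 0.0296]
stand top 1873 med [ 0.5784 -0.1788  0.0254] rect [ 580.6 -179.4] [ 95.9 121.2] 77.8 ztop [0.0224 0.0254 0.0282]
grids scene 700 med [ 0.5732 -0.1597  0.0539] rect [ 577.3 -178.5] [ 69.5 113.1] 78.1 ztop [0.0412 0.0539 0.0587]
grids top 384 med [ 0.5762 -0.1582  0.059 ] rect [ 577.6 -178.4] [ 68.  110.1] 77.0 ztop [0.0482 0.059  0.062 ]
pot [ 0.373 -0.253  0.057]
era [ 0.442 -0.26   0.01 ]
drop [0.399 0.232 0.073]
amb [0.555 0.227 0.049]
```

View pics/c0.png

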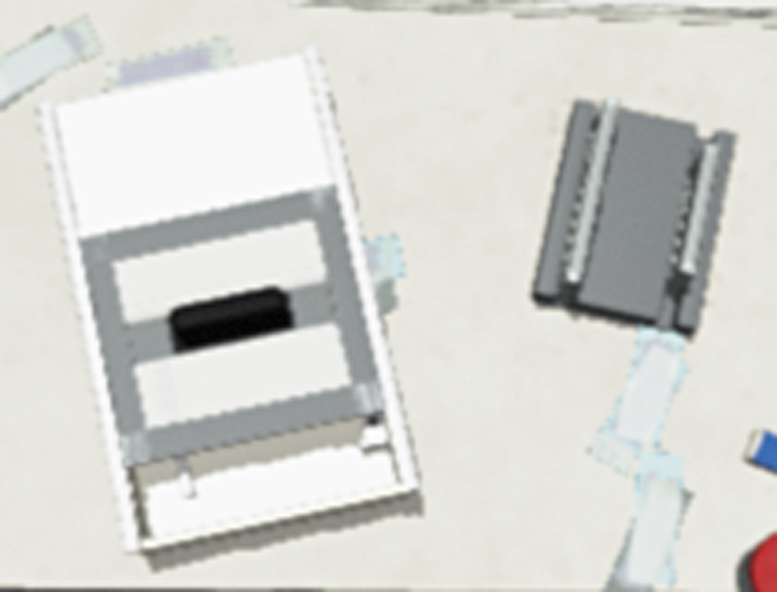

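```bash
cat >> m.py <<'E'
D=np.array([.5235,.0543,0]); YAW=np.radians(13.0)
def dw(x,y,z): # dryer mm -> world m
    c,s=np.cos(YAW),np.sin(YAW); return D+np.array([c*x-s*y,s*x+c*y,z])/1000
def down(yx): # tool down, tool x at yaw yx (deg)
    a=np.radians(yx); x=np.array([np.cos(a),np.sin(a),0]); z=np.array([0,0,-1.]); return R.from_matrix(np.stack([x,np.cross(z,x),z],1))
def go(p,Rt,p0=None,R0=None):
    o=robot.get_obs()
    if p0 is None:p0=o["ee_pos"]
    if R0 is None:R0=R.from_rotvec(o["tool_rot"])
    print(np.round(R0.inv().apply(np.array(p)-p0),4), np.round((R0.inv()*Rt).as_rotvec(degrees=True),2))
def st():
    o=robot.get_obs();r=R.from_rotvec(o["tool_rot"]).as_matrix()
    print("t",o["t"],"p",np.round(o["ee_pos"],4),"yawx",np.round(np.degrees(np.arctan2(r[1,0],r[0,0])),2),"z",np.round(r[:,2],3),"F",np.round(o["contact_force"],1),"w",o["gripper_width"],"q",np.round(o["qpos"],2))
E
python3 - <<'E'
from m import *
c0=np.array([.578,-.179]);a=np.radians(-12.5);ca,sa=np.cos(a),np.sin(a)
for n in("scene","top"):
    c=dict(np.load(n+"0.npz"));p=cloud(c);d=(p[...,:2]-c0)
    x=d[...,0]*ca+d[...,1]*sa;y=-d[...,0]*sa+d[...,1]*ca
    for s in(1,-1):
        m=(abs(x)<.075)&(y*s>.01)&(y*s<.05)&(p[...,2]>.04)&(p[...,2]<.07)
        q=p[m].astype(np.float32);r=cv2.minAreaRect(q[:,:2]*1000);print(n,s,len(q),np.round(r[0],1),np.round(r[1],1),round(r[2],1),"top",np.percentile(q[:,2],[50,90,97]),"y",np.percentile(y[m]*1000,[5,50,95]))
go([.30,.25,.23],down(-50)); go([.506,.050,.15],down(-77))
print(R.from_rotvec(robot.get_obs()["tool_rot"]).as_matrix().round(3))
E
```

```text
scene 1 401 [ 583.5 -149.1] [ 10. 113.] 77.6 top [0.05390921 0.05837254 0.05888187] y [26.09835866 28.45695507 33.36841256]
scene -1 299 [ 572.6 -208.3] [ 9.  77.4] 77.6 top [0.05391711 0.05831568 0.05887364] y [-33.74436835 -31.38598105 -26.79911639]
top 1 220 [ 584.2 -149.7] [  8.4 110.1] 77.5 top [0.05905342 0.06116216 0.06210091] y [26.35223637 30.25512921 33.78730733]
top -1 164 [ 573.4 -208.2] [ 8.1 75.6] 77.0 top [0.05897298 0.06139767 0.06253108] y [-33.24144109 -29.33760361 -25.92802883]
[0.171  0.1985 0.0008] [ 0.1  -0.03 25.77]
[0.441  0.2962 0.081 ] [ 9.000e-02 -5.000e-02  5.277e+01]
[[ 0.912 -0.41  -0.001]
 [-0.41  -0.912 -0.002]
 [ 0.     0.002 -1.   ]]
```

Emit:
{"fn": "jog_arm", "kwargs": {
  "targets": [
    [0.171,0.1985,0,0,0,26],
    [0.171,0.1985,0,0,0,26],
    [0.171,0.1985,0,0,0,26],
    [0.171,0.1985,0,0,0,26],
    [0.171,0.1985,0,0,0,26],
    [0.171,0.1985,0,0,0,26],
    [0.441,0.296,0.081,0,0,52.8],
    [0.441,0.296,0.081,0,0,52.8],
    [0.441,0.296,0.081,0,0,52.8],
    [0.441,0.296,0.081,0,0,52.8],
    [0.441,0.296,0.081,0,0,52.8],
    [0.441,0.296,0.081,0,0,52.8]
  ],
  "jaw": 0.05
}}

```text
t: 1.1
ee_pos: [0.4675, 0.0888, 0.1649]
tool_rot: [2.458, -1.957, -0.0]
contact_force: [0.7, 1.5, 0.9]
gripper_width: 0.585
```

Emit:
{"fn": "jog_arm", "kwargs": {
  "targets": [
    [0.0,0.0,0,0,0,0]
  ]
}}

```text
t: 1.18
ee_pos: [0.4683, 0.0857, 0.1625]
tool_rot: [2.448, -1.96, -0.002]
contact_force: [-0.3, 0.4, -0.9]
gripper_width: 0.587
```

```bash
python3 - <<'E'
from m import *
st();go([.506,.0503,.15],down(-77));go([.506,.0503,.068],down(-77))
E
```

```text
t 1.1833 p [0.4683 0.0857 0.1625] yawx -77.38 z [-0.005 -0.003 -1.   ] F [-0.3  0.4 -0.9] w 0.5874512611722141 q [ 0.51  0.15 -0.21  0.   -1.22 -0.29]
[ 0.0427 -0.0291  0.0124] [ 0.3  -0.12 -0.38]
[ 0.0426 -0.0295  0.0944] [ 0.3  -0.12 -0.38]
```

Emit:
{"fn": "jog_arm", "kwargs": {
  "targets": [
    [0.0425,-0.029,0.012,0.3,0,0],
    [0.0425,-0.029,0.012,0.3,0,0],
    [0.0425,-0.029,0.03,0.3,0,0],
    [0.0425,-0.029,0.03,0.3,0,0],
    [0.0425,-0.029,0.03,0.3,0,0]
  ]
}}

```text
t: 1.6
ee_pos: [0.5034, 0.0555, 0.1348]
tool_rot: [-2.457, 1.956, -0.003]
contact_force: [-0.7, 1.0, 0.4]
gripper_width: 0.587
```

```bash
python3 - <<'E'
from m import *
st();go([.506,.0503,.068],down(-77))
c=cam("scene");cv2.imwrite("pics/s1.png",cv2.resize(c["img"][90:290,160:420],None,fx=2.5,fy=2.5)[...,::-1])
E
```

```text
t 1.6 p [0.5034 0.0555 0.1348] yawx -77.04 z [ 0.002  0.    -1.   ] F [-0.7  1.   0.4] w 0.5869482033531148 q [ 0.42  0.22 -0.19  0.   -1.16 -0.19]
[ 0.0056 -0.0012  0.0668] [-0.12 -0.02 -0.04]
```

View pics/s1.png

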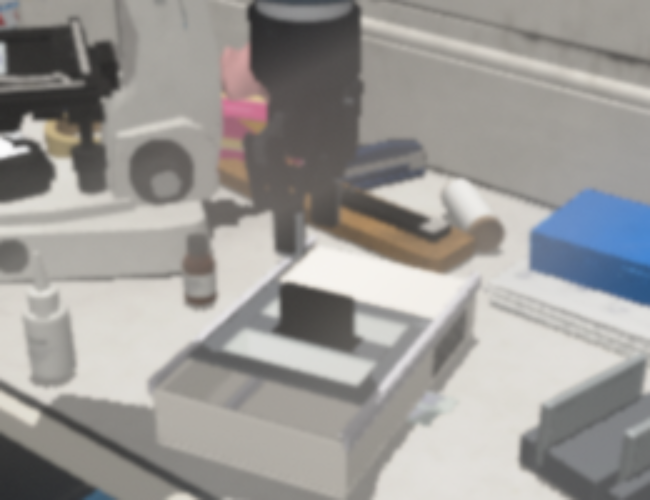

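Emit:
{"fn": "jog_arm", "kwargs": {
  "targets": [
    [0.001,0,0.03,0,0,0],
    [0.001,0,0.05,0,0,0],
    [0.001,0,0.064,0,0,0],
    [0.001,0,0.064,0,0,0],
    [0.001,0,0.064,0,0,0]
  ]
}}

```text
t: 2.07
ee_pos: [0.5051, 0.0553, 0.0724]
tool_rot: [-2.456, 1.952, -0.006]
contact_force: [-0.4, -0.1, 0.6]
gripper_width: 0.586
```

```bash
python3 - <<'E'
from m import *
st();go([.506,.0503,.068],down(-77));print(dw(62,0,80))
E
```

```text
t 2.0667 p [0.5051 0.0553 0.0724] yawx -76.95 z [ 0.005  0.001 -1.   ] F [-0.4 -0.1  0.6] w 0.5856867000771312 q [ 0.42  0.28 -0.29  0.   -1.   -0.19]
[0.0051 0.0003 0.0044] [-0.31 -0.03  0.05]
[0.58391094 0.06824697 0.08      ]
```

Emit:
{"fn": "jog_arm", "kwargs": {
  "targets": [
    [0,0,0.002,0,0,0],
    [0,0,0.002,0,0,0],
    [0,0,0.002,0,0,0],
    [0,0,0.002,0,0,0],
    [0,-0.01,0.002,0,0,0],
    [0,-0.03,0.002,0,0,0],
    [0,-0.05,0.002,0,0,0],
    [0,-0.065,0.002,0,0,0],
    [0,-0.074,0.002,0,0,0],
    [0,-0.079,0.002,0,0,0],
    [0,-0.079,0.002,0,0,0],
    [0,-0.079,0.002,0,0,0]
  ],
  "jaw": 0.0
}}

```text
t: 3.07
ee_pos: [0.5832, 0.0731, 0.071]
tool_rot: [-2.454, 1.952, -0.007]
contact_force: [1.0, 1.5, 5.3]
gripper_width: 0.153
```

Emit:
{"fn": "jog_arm", "kwargs": {
  "targets": [
    [0,-0.001,0,0,0,0],
    [0,-0.002,0,0,0,0],
    [0,-0.003,0,0,0,0],
    [0,-0.004,0,0,0,0],
    [0,-0.004,0,0,0,0]
  ]
}}

```text
t: 3.48
ee_pos: [0.5839, 0.0733, 0.0709]
tool_rot: [-2.457, 1.955, -0.002]
contact_force: [-7.9, 1.4, 11.2]
gripper_width: 0.151
```

```bash
python3 - <<'E'
from m import *
st()
p=robot.get_obs()["ee_pos"]-dw(0,0,0);print("dryer x",1000*(p[0]*np.cos(YAW)+p[1]*np.sin(YAW)))
E
```

```text
t 3.4833 p [0.5839 0.0733 0.0709] yawx -77.02 z [ 0.002  0.001 -1.   ] F [-7.9  1.4 11.2] w 0.15057044535576122 q [ 0.39  0.42 -0.07  0.   -1.08 -0.16]
dryer x 63.16609302555848
```

Emit:
{"fn": "jog_arm", "kwargs": {
  "targets": [
    [0,0.003,0,0,0,0],
    [0,0.003,0,0,0,0],
    [0,0.003,0,0,0,0],
    [0,0.003,-0.03,0,0,0],
    [0,0.003,-0.07,0,0,0],
    [0.21,0.05,-0.07,0,0,-64.5],
    [0.21,0.05,-0.07,0,0,-64.5],
    [0.21,0.05,-0.07,0,0,-64.5],
    [0.21,0.05,-0.07,0,0,-64.5],
    [0.21,0.05,-0.07,0,0,-64.5],
    [0.21,0.05,-0.07,0,0,-64.5],
    [0.21,0.05,-0.07,0,0,-64.5]
  ],
  "jaw": 0.04
}}

```text
t: 4.48
ee_pos: [0.5833, -0.1469, 0.1392]
tool_rot: [-3.038, 0.794, -0.006]
contact_force: [0.2, 0.4, -0.2]
gripper_width: 0.469
```

Emit:
{"fn": "jog_arm", "kwargs": {
  "targets": [
    [0,0,0,0,0,-13],
    [0,0,0,0,0,-13],
    [0,0,0,0,0,-13]
  ]
}}

```text
t: 4.73
ee_pos: [0.5838, -0.1429, 0.1394]
tool_rot: [-3.108, 0.443, -0.007]
contact_force: [0.1, 0.6, -0.7]
gripper_width: 0.467
```

```bash
python3 - <<'E'
from m import *
st();go([.584,-.1495,.09],down(-12.5))
c=cam("scene");cv2.imwrite("pics/s2.png",cv2.resize(c["img"][120:320,220:480],None,fx=2.5,fy=2.5)[...,::-1])
E
```

```text
t 4.7333 p [ 0.5838 -0.1429  0.1394] yawx -16.22 z [ 0.004  0.001 -1.   ] F [ 0.1  0.6 -0.7] w 0.46748132203675785 q [ 0.02  0.39  0.07 -0.   -1.24  1.27]
[0.0019 0.0064 0.0493] [-0.13 -0.23 -3.72]
```

View pics/s2.png

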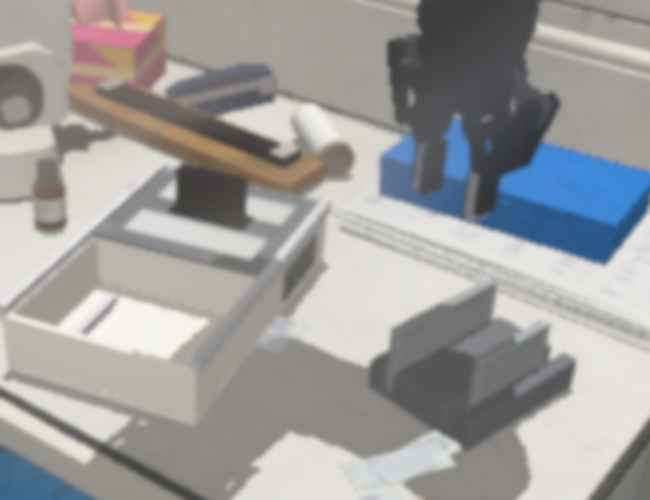

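Emit:
{"fn": "jog_arm", "kwargs": {
  "targets": [
    [0.002,0.0064,0,0,0,-3.7],
    [0.002,0.0064,0,0,0,-3.7],
    [0.002,0.0064,0,0,0,-3.7],
    [0.002,0.0064,0.03,0,0,-3.7],
    [0.002,0.0064,0.06,0,0,-3.7],
    [0.002,0.0064,0.06,0,0,-3.7],
    [0.002,0.0064,0.06,0,0,-3.7],
    [0.002,0.0064,0.06,0,0,-3.7]
  ]
}}

```text
t: 5.45
ee_pos: [0.5854, -0.1492, 0.0815]
tool_rot: [-3.121, 0.348, -0.011]
contact_force: [-0.3, 0.2, 1.1]
gripper_width: 0.468
```

```bash
python3 - <<'E'
from m import *
st();go([.584,-.1495,.038],down(-12.5))
E
```

```text
t 5.45 p [ 0.5854 -0.1492  0.0815] yawx -12.71 z [ 0.007  0.    -1.   ] F [-0.3  0.2  1.1] w 0.4681546818127305 q [ 0.01  0.44 -0.02 -0.   -1.11  1.34]
[-0.0016  0.0006  0.0435] [-0.09 -0.39 -0.21]
```

Aligned. I'll descend, grip and lift.

Emit:
{"fn": "jog_arm", "kwargs": {
  "targets": [
    [-0.001,0.0005,0.025,0,0,0],
    [-0.001,0.0005,0.043,0,0,0],
    [-0.001,0.0005,0.043,0,0,0],
    [-0.001,0.0005,0.043,0,0,0],
    [-0.001,0.0005,0.043,0,0,0]
  ]
}}

```text
t: 5.87
ee_pos: [0.5852, -0.1496, 0.0392]
tool_rot: [-3.121, 0.346, -0.014]
contact_force: [0.3, -0.8, 0.8]
gripper_width: 0.47
```

Emit:
{"fn": "jog_arm", "kwargs": {
  "targets": [
    [0,0,0,0,0,0],
    [0,0,0,0,0,0],
    [0,0,0,0,0,0],
    [0,0,0,0,0,0],
    [0,0,0,0,0,0],
    [0,0,-0.005,0,0,0],
    [0,0,-0.02,0,0,0],
    [0,0,-0.045,0,0,0],
    [0,0,-0.07,0,0,0],
    [0,0,-0.07,0,0,0]
  ],
  "jaw": 0.0
}}

```text
t: 6.7
ee_pos: [0.5859, -0.1501, 0.1123]
tool_rot: [-3.122, 0.346, -0.021]
contact_force: [0.8, -0.2, -0.5]
gripper_width: 0.076
```

```bash
python3 - <<'E'
from m import *
st();go([.45,-.13,.12],down(-77))
E
```

```text
t 6.7 p [ 0.5859 -0.1501  0.1123] yawx -12.63 z [ 0.013 -0.001 -1.   ] F [ 0.8 -0.2 -0.5] w 0.07581302057203526 q [ 0.01  0.41  0.03  0.   -1.17  1.34]
[-0.1369  0.0101 -0.0095] [-0.54 -0.61 64.37]
```

Emit:
{"fn": "jog_arm", "kwargs": {
  "targets": [
    [-0.145,0.0,-0.008,0,0,64.4],
    [-0.145,0.0,-0.008,0,0,64.4],
    [-0.145,0.0,-0.008,0,0,64.4],
    [-0.145,0.0,-0.008,0,0,64.4],
    [-0.145,0.0,-0.008,0,0,64.4],
    [-0.145,0.0,-0.008,0,0,64.4],
    [-0.145,0.0,-0.008,0,0,64.4],
    [-0.145,0.0,-0.008,0,0,64.4],
    [-0.145,0.0,-0.008,0,0,64.4],
    [-0.145,0.0,-0.008,0,0,64.4],
    [-0.145,0.0,-0.008,0,0,64.4]
  ]
}}

```text
t: 7.62
ee_pos: [0.4414, -0.1175, 0.114]
tool_rot: [-2.458, 1.95, -0.004]
contact_force: [1.3, -0.2, -1.1]
gripper_width: 0.077
```

Emit:
{"fn": "jog_arm", "kwargs": {
  "targets": [
    [0,0,0,45,0,0],
    [0,0,0,45,0,0],
    [0,0,0,45,0,0],
    [0,0,0,45,0,0],
    [0,0,0,45,0,0],
    [0,0,0,45,0,0],
    [0,0,0,45,0,0],
    [0,0,0,45,0,0],
    [0,0,0,45,0,0]
  ]
}}

```text
t: 8.37
ee_pos: [0.4411, -0.1177, 0.1138]
tool_rot: [-1.916, 1.522, -0.64]
contact_force: [-0.1, 0.2, -1.7]
gripper_width: 0.078
```

```bash
python3 - <<'E'
from m import *
st();go([.44,-.135,.03],down(-77)*R.from_euler("x",45,degrees=True))
E
```

```text
t 8.3667 p [ 0.4411 -0.1177  0.1138] yawx -76.98 z [ 0.695  0.159 -0.702] F [-0.1  0.2 -1.7] w 0.07801042091565716 q [-0.35 -0.11 -0.61 -0.88 -0.53  1.23]
[0.0164 0.0632 0.0553] [-0.44 -0.1   0.13]
```

Emit:
{"fn": "jog_arm", "kwargs": {
  "targets": [
    [0.008,0.03,0.027,0,0,0],
    [0.0164,0.05,0.042,0,0,0],
    [0.0164,0.063,0.055,0,0,0],
    [0.0164,0.063,0.055,0,0,0],
    [0.0164,0.063,0.055,0,0,0],
    [0.0164,0.065,0.057,0,0,0],
    [0.0164,0.065,0.057,0,0,0]
  ]
}}

```text
t: 8.95
ee_pos: [0.4404, -0.1347, 0.0282]
tool_rot: [-1.917, 1.523, -0.638]
contact_force: [0.4, 0.9, -0.7]
gripper_width: 0.081
```

```bash
python3 - <<'E'
from m import *
st()
c=cam("scene");cv2.imwrite("pics/s3.png",cv2.resize(c["img"][180:380,220:480],None,fx=2.5,fy=2.5)[...,::-1])
E
```

```text
t 8.95 p [ 0.4404 -0.1347  0.0282] yawx -76.97 z [ 0.693  0.159 -0.703] F [ 0.4  0.9 -0.7] w 0.08090421757081949 q [-0.6   0.14 -0.61 -1.24 -0.59  1.83]
```

View pics/s3.png

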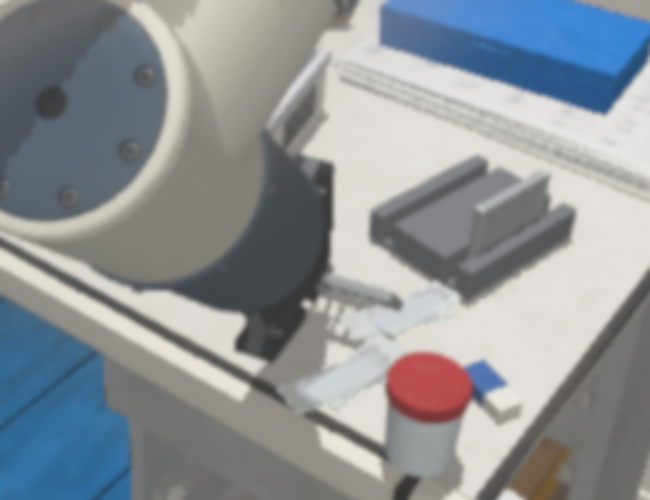

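Emit:
{"fn": "jog_arm", "kwargs": {
  "targets": [
    [0,0,0,0,0,0],
    [0,0,0,0,0,0],
    [0,0,0,0,0,0],
    [0,0,0,0,0,0],
    [0,0,-0.01,0,0,0],
    [0,0,-0.025,0,0,0],
    [0,0,-0.05,0,0,0],
    [0,0,-0.09,0,0,0],
    [0,0,-0.12,0,0,0],
    [0,0,-0.12,0,0,0]
  ],
  "jaw": 0.022
}}

```text
t: 9.83
ee_pos: [0.3562, -0.1552, 0.1163]
tool_rot: [-1.917, 1.522, -0.647]
contact_force: [0.8, 0.2, -0.6]
gripper_width: 0.259
```

Emit:
{"fn": "jog_arm", "kwargs": {
  "targets": [
    [0,0,-0.04,-45,0,0],
    [0,0,-0.05,-45,0,0],
    [0,0,-0.05,-45,0,0],
    [0,0,-0.05,-45,0,0],
    [0,0,-0.05,-45,0,0],
    [0,0,-0.05,-45,0,0],
    [0,0,-0.05,-45,0,0],
    [0,0,-0.05,-45,0,0]
  ],
  "jaw": 0.07
}}

```text
t: 10.5
ee_pos: [0.3232, -0.1612, 0.1486]
tool_rot: [-2.453, 1.95, -0.014]
contact_force: [0.4, -0.5, -0.3]
gripper_width: 0.819
```

```bash
python3 - <<'E'
from m import *
st()
for n in("scene","top"):
    c=cam(n);np.savez(n+"1.npz",**c)
    cv2.imwrite(f"pics/{n}4.png",c["img"][...,::-1])
t=cv2.imread("pics/top4.png")[180:320,280:460];s=cv2.imread("pics/scene4.png")[180:380,220:480]
cv2.imwrite("pics/c4.png",np.vstack([cv2.resize(t,(520,300)),cv2.resize(s,(520,300))]))
for lo in(.003,.02): meas("1",[.39,.51,-.21,-.06],lo,.07,"grid")
E
```

```text
t 10.5 p [ 0.3232 -0.1612  0.1486] yawx -76.97 z [ 0.012  0.    -1.   ] F [ 0.4 -0.5 -0.3] w 0.8187424945381712 q [-0.02 -0.09 -0.49 -0.   -1.16  0.25]
grid scene 982 med [ 0.4322 -0.1395  0.0053] rect [ 452.8 -141.2] [125.  118.1] 88.2 ztop [0.0033 0.0053 0.0074]
grid top 457 med [ 0.4541 -0.1635  0.0063] rect [ 471.5 -134.9] [ 74.2 146.5] 0.6 ztop [0.0032 0.0063 0.0098]
grid scene none
grid top none
```

View pics/c4.png

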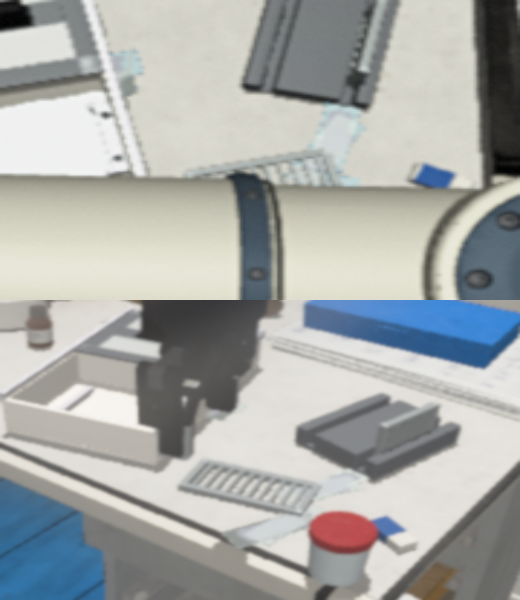

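The grid lies flat on the table: in the scene image its corners are near (309,305), (321,287), (381,304) and (373,323). I'll fit its pose.

```bash
python3 - <<'E'
from m import *
def ray(c,uv,z):
    K=c["mtx"];uv=np.atleast_2d(uv).astype(float)
    d=np.c_[(uv[:,0]-K[0,2])/K[0,0],-(uv[:,1]-K[1,2])/K[1,1],-np.ones(len(uv))]@c["R"].T
    return c["position"]+d*((z-c["position"][2])/d[:,2])[:,None]
c=dict(np.load("scene1.npz"))
q=ray(c,[(309,305),(321,287),(381,304),(373,323)],.008);print(q.round(4),q.mean(0))
g=cv2.cvtColor(c["img"],cv2.COLOR_RGB2GRAY);roi=np.zeros_like(g);cv2.fillPoly(roi,[np.array([(303,306),(319,281),(387,303),(375,329)])],1)
med=np.median(g[290:335,290:400]);print("med",med)
m=((g<150)&(roi>0)).astype(np.uint8);n,l,s,_=cv2.connectedComponentsWithStats(cv2.morphologyEx(m,cv2.MORPH_CLOSE,np.ones((5,5))))
k=1+np.argmax(s[1:,4]);v,u=np.nonzero(l==k);w=ray(c,np.c_[u,v],.006)
r=cv2.minAreaRect((w[:,:2]*1000).astype(np.float32));print(s[k],r)
t=dict(np.load("top1.npz"));print("top far edge",ray(t,[(346,259),(394,250)],.008).round(4))
p=cloud(c);print("z",p[l==k][:,2].mean())
st()
E
```

```text
[[ 0.3897 -0.0941  0.008 ]
 [ 0.4404 -0.0815  0.008 ]
 [ 0.4671 -0.187   0.008 ]
 [ 0.4191 -0.2005  0.008 ]] [ 0.42907625 -0.14077884  0.008     ]
med 204.0
[310 289  60  35 341] ((426.810302734375, -138.55491638183594), (53.41536331176758, 104.41560363769531), 13.286093711853027)
top far edge [[ 0.4489 -0.0826  0.008 ]
 [ 0.4691 -0.1847  0.008 ]]
z 0.007854723730062341
t 10.6 p [ 0.3251 -0.1605  0.1469] yawx -76.81 z [ 0.009  0.002 -1.   ] F [-0.4 -0.2 -0.9] w 0.820406231463497 q [-0.02 -0.08 -0.49 -0.   -1.16  0.25]
```

```bash
python3 - <<'E'
from m import *
st();go([.429,-.130,.05],down(-77));go([.429,-.130,-.003],down(-77))
E
```

```text
t 10.6 p [ 0.3251 -0.1605  0.1469] yawx -76.81 z [ 0.009  0.002 -1.   ] F [-0.4 -0.2 -0.9] w 0.820406231463497 q [-0.02 -0.08 -0.49 -0.   -1.16  0.25]
[-0.006  -0.1072  0.0979] [-0.53  0.02  0.19]
[-0.006  -0.1067  0.1509] [-0.53  0.02  0.19]
```

Emit:
{"fn": "jog_arm", "kwargs": {
  "targets": [
    [-0.006,-0.04,0.0,-0.4,0,0.2],
    [-0.006,-0.08,0.03,-0.4,0,0.2],
    [-0.006,-0.107,0.07,-0.4,0,0.2],
    [-0.006,-0.107,0.098,-0.4,0,0.2],
    [-0.006,-0.107,0.098,-0.4,0,0.2],
    [-0.006,-0.107,0.098,-0.4,0,0.2]
  ]
}}

```text
t: 11.1
ee_pos: [0.425, -0.1315, 0.0493]
tool_rot: [-2.452, 1.959, 0.0]
contact_force: [0.5, -0.6, 1.2]
gripper_width: 0.817
```

```bash
python3 - <<'E'
from m import *
st();go([.429,-.130,-.003],down(-77))
c=cam("scene");cv2.imwrite("pics/s5.png",cv2.resize(c["img"][180:350,240:440],None,fx=3,fy=3)[...,::-1])
E
```

```text
t 11.1 p [ 0.425  -0.1315  0.0493] yawx -77.26 z [ 0.002  0.003 -1.   ] F [ 0.5 -0.6  1.2] w 0.8173178176907501 q [ 0.05  0.2  -0.47 -0.   -0.9   0.17]
[-0.0004 -0.0041  0.0523] [-0.14  0.13 -0.26]
```

View pics/s5.png

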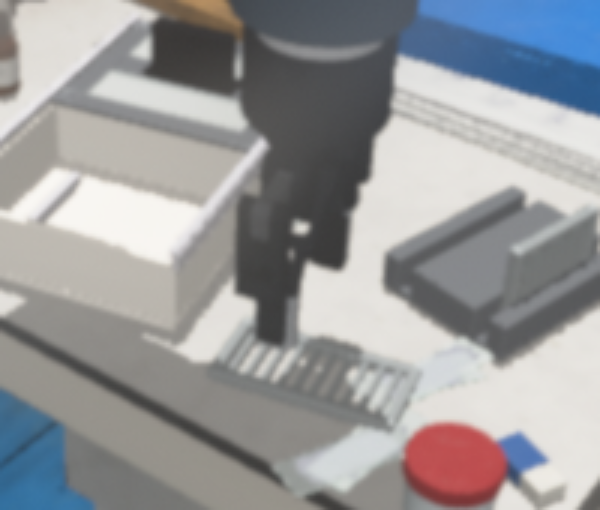

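Emit:
{"fn": "jog_arm", "kwargs": {
  "targets": [
    [0,-0.004,0.0,0,0,0],
    [0,-0.004,0.02,0,0,0],
    [0,-0.004,0.036,0,0,0],
    [0,-0.004,0.044,0,0,0],
    [0,-0.004,0.049,0,0,0],
    [0,-0.004,0.052,0,0,0],
    [0,-0.004,0.052,0,0,0]
  ]
}}

```text
t: 11.73
ee_pos: [0.4315, -0.1307, -0.0004]
tool_rot: [-2.449, 1.957, -0.008]
contact_force: [-0.5, -0.1, 0.3]
gripper_width: 0.821
```

Emit:
{"fn": "jog_arm", "kwargs": {
  "targets": [
    [0,0,0,0,0,0],
    [0,0,0,0,0,0],
    [0,0,0,0,0,0],
    [0,0,0,0,0,0]
  ],
  "jaw": 0.045
}}

```text
t: 12.07
ee_pos: [0.432, -0.1307, 0.0004]
tool_rot: [-2.449, 1.956, -0.009]
contact_force: [-2.0, 1.6, 8.2]
gripper_width: 0.605
```

Emit:
{"fn": "jog_arm", "kwargs": {
  "targets": [
    [0,0,-0.005,0,0,0],
    [0,0,-0.03,0,0,0],
    [0,0,-0.07,0,0,0],
    [0,0,-0.11,0,0,0],
    [0,0,-0.12,0,0,0],
    [0,0,-0.12,0,0,0],
    [0,0,-0.12,0,0,0]
  ]
}}

```text
t: 12.65
ee_pos: [0.4302, -0.1306, 0.1195]
tool_rot: [-2.448, 1.957, -0.008]
contact_force: [0.7, 0.4, -1.2]
gripper_width: 0.604
```

```bash
python3 - <<'E'
from m import *
st();go(dw(-62,5,110),down(-77))
E
```

```text
t 12.65 p [ 0.4302 -0.1306  0.1195] yawx -77.28 z [ 0.009  0.003 -1.   ] F [ 0.7  0.4 -1.2] w 0.6044996007866856 q [ 0.05  0.12 -0.35 -0.   -1.09  0.17]
[-0.1645 -0.0696  0.0103] [-0.51  0.05 -0.28]
```

Emit:
{"fn": "jog_arm", "kwargs": {
  "targets": [
    [-0.1645,-0.0696,0.008,0,0,0],
    [-0.1645,-0.0696,0.008,0,0,0],
    [-0.1645,-0.0696,0.008,0,0,0],
    [-0.1645,-0.0696,0.008,0,0,0],
    [-0.1645,-0.0696,0.008,0,-12,0],
    [-0.1645,-0.0696,0.008,0,-12,0],
    [-0.1645,-0.0696,0.008,0,-12,0],
    [-0.1645,-0.0696,0.008,0,-12,0],
    [-0.1645,-0.0696,0.008,0,-12,0]
  ]
}}

```text
t: 13.4
ee_pos: [0.461, 0.0442, 0.1103]
tool_rot: [-2.341, 1.873, 0.241]
contact_force: [0.3, -0.1, -1.6]
gripper_width: 0.6
```

```bash
python3 - <<'E'
from m import *
st();go(dw(-62,5,110),down(-77)*R.from_euler("y",-12,degrees=True))
for n in("scene","top"):
    c=cam(n);np.savez(n+"2.npz",**c);cv2.imwrite(f"pics/{n}6.png",c["img"][...,::-1])
t=cv2.imread("pics/top6.png")[180:310,210:380];s=cv2.imread("pics/scene6.png")[130:300,190:390]
cv2.imwrite("pics/c6.png",np.hstack([cv2.resize(t,(400,306)),cv2.resize(s,(400,340))[:306]]))
E
```

```text
t 13.4 p [0.461  0.0442 0.1103] yawx -77.3 z [-0.041  0.203 -0.978] F [ 0.3 -0.1 -1.6] w 0.5995063671533305 q [ 0.26  0.19 -0.22 -0.23 -1.15  0.06]
[-0.0007 -0.0012  0.0004] [-0.31 -0.03 -0.29]
```

View pics/c6.png

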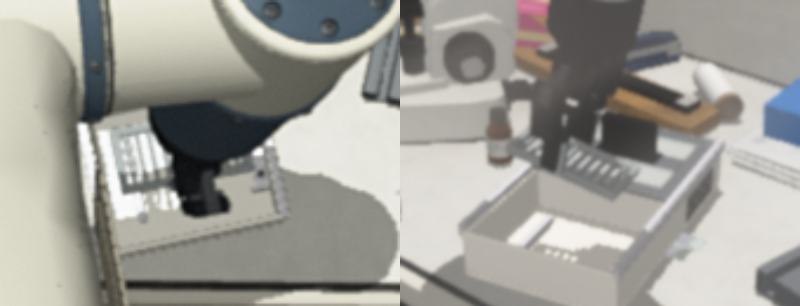

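```bash
python3 - <<'E'
from m import *
o=robot.get_obs();T=o["ee_pos"];Rt=R.from_rotvec(o["tool_rot"]).as_matrix();c_,s_=np.cos(YAW),np.sin(YAW)
for n in("scene","top"):
    c=dict(np.load(n+"2.npz"));p=cloud(c);q=(p-T)@Rt   # tool frame
    m=(abs(q[...,2])<.02)&(abs(q[...,1])<.03)&(abs(q[...,0])<.09)&(c["depth"]>0)
    q=q[m];w=p[m]-D
    print(n,m.sum(),"tool x 1/50/99",np.percentile(q[:,0]*1e3,[0,1,3,50,97,99,100]).round(1),"y",np.percentile(q[:,1]*1e3,[1,99]).round(1))
    for lo,hi in((-75,-50),(-50,-20),(15,40),(40,60)):
        k=(q[:,0]*1e3>lo)&(q[:,0]*1e3<hi)
        if k.sum()>3: print("  ",lo,hi,k.sum(),"z",np.percentile(q[k,2]*1e3,[5,50,95]).round(1),"y",np.percentile(q[k,1]*1e3,[2,98]).round(1))
E
```

```text
scene 871 tool x 1/50/99 [-48.2 -46.3 -44.5  19.9  61.6  62.1  62.6] y [-26.9  29.1]
   -50 -20 175 z [-6.1 -3.9  1. ] y [-6.2 29.1]
   15 40 212 z [-5.8 -3.1  1.1] y [-24.3  28.7]
   40 60 202 z [-6.  -3.8  1.3] y [-23.5  28.5]
top 487 tool x 1/50/99 [-48.  -47.6 -47.3 -26.7  57.7  60.1  62.6] y [-26.   27.4]
   -50 -20 297 z [-8.6 -6.2 -1.9] y [-25.5  27.3]
   15 40 12 z [-9.7 -7.2 -3.2] y [21.1 27. ]
   40 60 61 z [-9.1 -6.1 -2.6] y [14.5 26.9]
```

```bash
python3 - <<'E'
from m import *
P=lambda a:down(-77)*R.from_euler("y",-a,degrees=True)
st();A=dw(-61.8,9,110);go(A,P(12));B=dw(-61.8,9,22)
go(dw(-61.8,9,50),P(12));go(B,P(12))
print("from B");
for y,z,a in((-7,21,12),(-7.5,16.5,9),(-8,13,6),(-8,10,3)): go(dw(-61.8,y,z),P(a),B,P(12))
E
```

```text
t 13.5 p [0.461  0.0444 0.1108] yawx -77.24 z [-0.04   0.204 -0.978] F [-0.8  0.  -1.4] w 0.6039509405926592 q [ 0.26  0.19 -0.22 -0.23 -1.15  0.06]
[-0.0043 -0.0012  0.0018] [-0.37 -0.01 -0.24]
[ 0.0082 -0.0009  0.0605] [-0.37 -0.01 -0.24]
[ 0.014  -0.0008  0.0879] [-0.37 -0.01 -0.24]
from B
[ 0.0159 -0.     -0.0023] [0. 0. 0.]
[ 0.0173 -0.      0.0019] [-0.  3. -0.]
[ 0.0185 -0.      0.0053] [-0.  6. -0.]
[ 0.0191 -0.      0.0082] [-0.  9. -0.]
```

Emit:
{"fn": "jog_arm", "kwargs": {
  "targets": [
    [-0.004,-0.001,0.002,-0.3,0,-0.2],
    [-0.004,-0.001,0.002,-0.3,0,-0.2],
    [0.002,-0.001,0.03,-0.3,0,-0.2],
    [0.008,-0.001,0.06,-0.3,0,-0.2],
    [0.011,-0.001,0.075,-0.3,0,-0.2],
    [0.014,-0.001,0.088,-0.3,0,-0.2],
    [0.014,-0.001,0.088,-0.3,0,-0.2],
    [0.014,-0.001,0.088,-0.3,0,-0.2],
    [0.014,-0.001,0.088,-0.3,0,-0.2]
  ]
}}

```text
t: 14.25
ee_pos: [0.4632, 0.05, 0.0235]
tool_rot: [-2.347, 1.865, 0.243]
contact_force: [0.1, -0.2, -1.1]
gripper_width: 0.605
```

```bash
python3 - <<'E'
from m import *
P=lambda a:down(-77)*R.from_euler("y",-a,degrees=True)
st()
for y,z,a in((9,22,12),(-7,21,12),(-7.5,16.5,9),(-8,13,6),(-8,10,3)): go(dw(-61.8,y,z),P(a))
c=cam("scene");p=cloud(c);o=robot.get_obs();q=(p-o["ee_pos"])@R.from_rotvec(o["tool_rot"]).as_matrix()
cv2.imwrite("pics/s7.png",cv2.resize(c["img"][160:310,200:370],None,fx=3.5,fy=3.5)[...,::-1])
E
```

```text
t 14.25 p [0.4632 0.05   0.0235] yawx -76.93 z [-0.043  0.204 -0.978] F [ 0.1 -0.2 -1.1] w 0.6045870818030382 q [ 0.27  0.3  -0.33 -0.26 -0.95  0.11]
[0.0007 0.0021 0.0014] [-0.24  0.01  0.07]
[ 0.0166  0.0021 -0.0009] [-0.24  0.01  0.07]
[0.018  0.0021 0.0033] [-0.24  3.01  0.06]
[0.0192 0.0021 0.0067] [-0.25  6.01  0.06]
[0.0199 0.0021 0.0096] [-0.25  9.01  0.05]
```

View pics/s7.png

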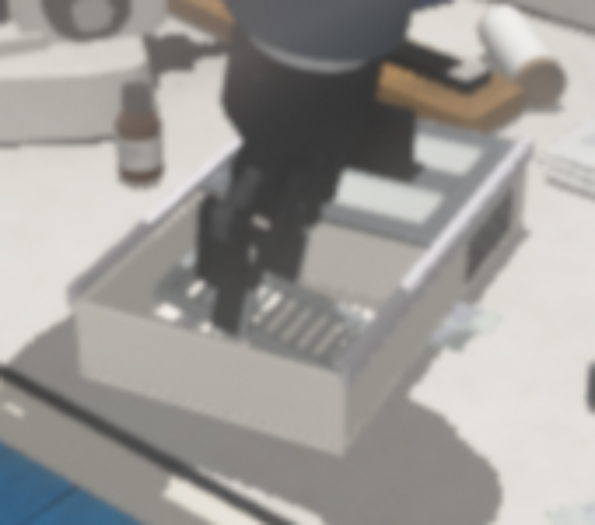

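Emit:
{"fn": "jog_arm", "kwargs": {
  "targets": [
    [0.001,0.002,0.0014,0,0,0],
    [0.005,0.002,0.0005,0,0,0],
    [0.009,0.002,0,0,0,0],
    [0.013,0.002,-0.0005,0,0,0],
    [0.0166,0.002,-0.001,0,0,0],
    [0.0166,0.002,-0.001,0,0,0],
    [0.0166,0.002,-0.001,0,0,0]
  ]
}}

```text
t: 14.88
ee_pos: [0.4643, 0.0331, 0.0201]
tool_rot: [-2.346, 1.867, 0.245]
contact_force: [-0.6, 0.5, -1.0]
gripper_width: 0.601
```

```bash
python3 - <<'E'
from m import *
P=lambda a:down(-77)*R.from_euler("y",-a,degrees=True)
st()
for y,z,a in((-7,21,12),(-7.5,16.5,9),(-8,13,6),(-8,10,3)): go(dw(-61.8,y,z),P(a))
E
```

```text
t 14.8833 p [0.4643 0.0331 0.0201] yawx -77.01 z [-0.044  0.204 -0.978] F [-0.6  0.5 -1. ] w 0.6006690986619042 q [ 0.23  0.31 -0.32 -0.26 -0.95  0.15]
[-0.0005 -0.0007 -0.0009] [-0.16  0.03 -0.01]
[ 0.0009 -0.0007  0.0034] [-0.16  3.03 -0.02]
[ 0.0021 -0.0007  0.0068] [-0.16  6.03 -0.02]
[ 0.0027 -0.0007  0.0097] [-0.16  9.03 -0.03]
```

Emit:
{"fn": "jog_arm", "kwargs": {
  "targets": [
    [0.0005,-0.0005,0.0015,0,1.5,0],
    [0.001,-0.0005,0.003,0,3,0],
    [0.002,-0.0005,0.0065,0,6,0],
    [0.0027,-0.0005,0.0092,0,9,0],
    [0.0027,-0.0005,0.0092,0,9,0],
    [0.0027,-0.0005,0.0092,0,9,0],
    [0.0027,-0.0005,0.0092,0,9,0]
  ]
}}

```text
t: 15.47
ee_pos: [0.4649, 0.033, 0.0106]
tool_rot: [-2.43, 1.933, 0.063]
contact_force: [0.7, 0.1, -1.1]
gripper_width: 0.604
```

```bash
python3 - <<'E'
from m import *
P=lambda a:down(-77)*R.from_euler("y",-a,degrees=True)
st()
for y,z,a in((-8,10,3),(-8.,8,1)): go(dw(-61.8,y,z),P(a))
E
```

```text
t 15.4667 p [0.4649 0.033  0.0106] yawx -76.98 z [-0.009  0.053 -0.999] F [ 0.7  0.1 -1.1] w 0.6037037870629336 q [ 0.36  0.29 -0.43 -0.07 -0.84 -0.09]
[ 0.0005 -0.0001  0.0006] [-0.16  0.1   0.02]
[ 0.0006 -0.0001  0.0026] [-0.16  2.1   0.02]
```

Emit:
{"fn": "jog_arm", "kwargs": {
  "targets": [
    [0.0005,0,0.0025,0,2,0],
    [0.0005,0,0.0025,0,2,0],
    [0.0005,0,0.0025,0,2,0],
    [0.0005,0,0.0025,0,2,0]
  ]
}}

```text
t: 15.8
ee_pos: [0.4652, 0.0323, 0.0082]
tool_rot: [-2.447, 1.947, 0.02]
contact_force: [0.7, 0.2, -1.0]
gripper_width: 0.605
```

Emit:
{"fn": "jog_arm", "kwargs": {
  "targets": [
    [0,0,0,0,0,0],
    [0,0,0,0,0,0],
    [0,0,0,0,0,0],
    [0,0,-0.01,0,1,0],
    [0,0,-0.04,0,1,0],
    [0,0,-0.08,0,1,0],
    [0,0,-0.12,0,1,0],
    [0,0,-0.14,0,1,0],
    [0,-0.04,-0.14,0,1,0],
    [0,-0.08,-0.14,0,1,0],
    [0,-0.124,-0.14,0,1,0],
    [0,-0.124,-0.14,0,1,0]
  ],
  "jaw": 0.068
}}

```text
t: 16.8
ee_pos: [0.5907, 0.0589, 0.1457]
tool_rot: [-2.458, 1.955, -0.002]
contact_force: [-0.8, -0.5, -0.2]
gripper_width: 0.796
```

```bash
python3 - <<'E'
from m import *
st()
for n in("scene","top"):
    c=cam(n);np.savez(n+"3.npz",**c)
    if n=="scene": cv2.imwrite("pics/s8.png",cv2.resize(c["img"][170:300,205:335],None,fx=4.5,fy=4.5)[...,::-1])
    p=cloud(c);d=(p-D)*1000;x=d[...,0]*np.cos(YAW)+d[...,1]*np.sin(YAW);y=-d[...,0]*np.sin(YAW)+d[...,1]*np.cos(YAW);z=d[...,2]
    for a in range(-72,72,12):
        m=(abs(x+62)<26)&(y>=a)&(y<a+12)&(z<45)&(c["depth"]>0)
        if m.sum()>3: print(n,a,m.sum(),np.percentile(z[m],[5,50,95]).round(1))
E
```

```text
t 16.8 p [0.5907 0.0589 0.1457] yawx -76.99 z [ 0.002  0.    -1.   ] F [-0.8 -0.5 -0.2] w 0.795777040594048 q [ 0.36  0.38  0.06  0.   -1.25 -0.14]
scene -72 252 [-405.9 -332.4 -250.9]
scene -60 292 [-415.1 -325.  -289. ]
scene -48 62 [ 3.6 10.2 12.6]
scene -36 75 [ 3.7  9.9 12.7]
scene -24 80 [ 3.4  9.2 12.4]
scene -12 104 [ 3.6  9.5 12. ]
scene 0 83 [ 4.   9.9 12.4]
scene 12 67 [ 4.  10.1 12.6]
scene 24 102 [ 3.5  9.6 12.7]
scene 36 91 [ 8.8 12.6 15. ]
scene 48 23 [ 2.1  4.4 13. ]
scene 60 86 [ 3.1  4.7 36.8]
top -72 156 [21.9 26.  31.6]
top -60 142 [ 3.4 10.5 15. ]
top -48 135 [ 3.8  9.4 14.8]
top -36 138 [ 3.2  8.8 14.5]
top -24 134 [ 3.2  9.  15.3]
top -12 139 [ 3.4 11.1 15. ]
top 0 137 [ 3.3  9.4 15.9]
top 12 138 [ 3.4  7.7 15.2]
top 24 141 [ 3.9 12.1 15.6]
top 36 139 [ 4.  13.9 17.7]
top 48 131 [2.2 5.7 8.9]
top 60 144 [ 2.6  5.8 10.1]
```

View pics/s8.png

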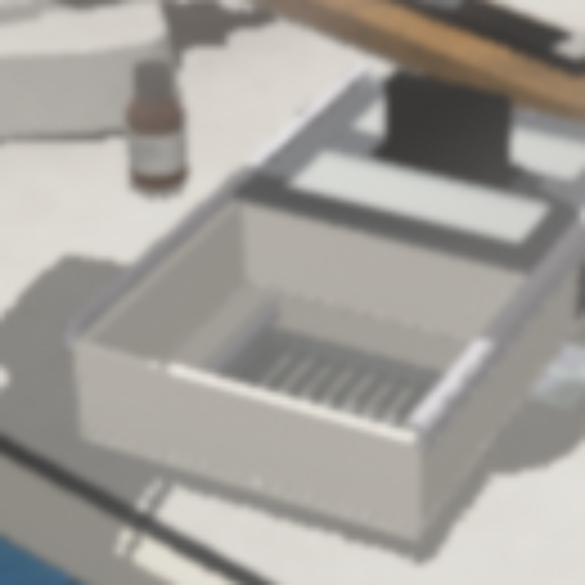

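The grid lies flat: its top is at z≈14 mm all along, inside the ridge and under the lip. Now I'll shut the guard.

Emit:
{"fn": "jog_arm", "kwargs": {
  "targets": [
    [-0.01,0.0035,0,0,0,0],
    [-0.01,0.0035,0,0,0,0],
    [-0.01,0.0035,0.03,0,0,0],
    [-0.01,0.0035,0.055,0,0,0],
    [-0.01,0.0035,0.074,0,0,0],
    [-0.01,0.0035,0.074,0,0,0],
    [-0.01,0.0035,0.074,0,0,0]
  ],
  "jaw": 0.05
}}

```text
t: 17.48
ee_pos: [0.5796, 0.0666, 0.0749]
tool_rot: [-2.458, 1.954, -0.002]
contact_force: [0.2, -0.3, 0.4]
gripper_width: 0.59
```

Emit:
{"fn": "jog_arm", "kwargs": {
  "targets": [
    [0,0,0,0,0,0],
    [0,0,0,0,0,0],
    [0,0,0,0,0,0],
    [0,0,0,0,0,0],
    [0,0.012,0,0,0,0],
    [0,0.032,0,0,0,0],
    [0,0.055,0,0,0,0],
    [0,0.08,0,0,0,0],
    [0,0.1,0,0,0,0],
    [0,0.112,0,0,0,0],
    [0,0.119,0,0,0,0],
    [0,0.121,0,0,0,0]
  ],
  "jaw": 0.0
}}

```text
t: 18.48
ee_pos: [0.4643, 0.0401, 0.0765]
tool_rot: [-2.453, 1.95, -0.009]
contact_force: [4.2, 0.2, 2.8]
gripper_width: 0.147
```

Emit:
{"fn": "jog_arm", "kwargs": {
  "targets": [
    [0,0.001,0,0,0,0],
    [0,0.002,0,0,0,0],
    [0,0.003,0,0,0,0],
    [0,0.004,0,0,0,0],
    [0,0.005,0,0,0,0],
    [0,0.005,0,0,0,0]
  ]
}}

```text
t: 18.98
ee_pos: [0.4642, 0.0401, 0.0766]
tool_rot: [-2.45, 1.946, -0.016]
contact_force: [14.9, 0.3, -3.6]
gripper_width: 0.146
```

```bash
python3 - <<'E'
from m import *
st()
p=robot.get_obs()["ee_pos"]-dw(0,0,0);print("dryer x",1000*(p[0]*np.cos(YAW)+p[1]*np.sin(YAW)))
E
```

```text
t 18.9833 p [0.4642 0.0401 0.0766] yawx -76.91 z [ 0.016  0.004 -1.   ] F [14.9  0.3 -3.6] w 0.1462729084869412 q [ 0.43  0.19 -0.39  0.   -0.97 -0.2 ]
dryer x -60.98894591506038
```

Emit:
{"fn": "jog_arm", "kwargs": {
  "targets": [
    [0,-0.004,0,0,0,0],
    [0,-0.004,0,0,0,0],
    [0,-0.004,0,0,0,0],
    [0,-0.004,0,0,0,0],
    [0,-0.004,-0.03,0,0,0],
    [0,-0.004,-0.07,0,0,0],
    [0,-0.004,-0.11,0,0,0],
    [0.08,0.0,-0.13,0,0,0],
    [0.12,0.04,-0.13,0,0,0],
    [0.15,0.07,-0.13,0,0,0],
    [0.18,0.1,-0.13,0,0,0],
    [0.18,0.1,-0.13,0,0,0]
  ],
  "jaw": 0.045
}}

```text
t: 19.98
ee_pos: [0.4022, -0.1543, 0.2034]
tool_rot: [-2.457, 1.954, -0.001]
contact_force: [1.2, -0.5, 0.3]
gripper_width: 0.526
```

```bash
python3 - <<'E'
from m import *
st()
for n in("scene","top"):
    c=cam(n);np.savez(n+"4.npz",**c);cv2.imwrite(f"pics/{n}9.png",c["img"][...,::-1])
t=cv2.imread("pics/top9.png")[140:310,170:450];s=cv2.imread("pics/scene9.png")[130:400,140:460]
cv2.imwrite("pics/c9.png",np.hstack([cv2.resize(t,(400,243)),cv2.resize(s,(400,338))[:243]]))
cv2.imwrite("pics/c9.png",np.vstack([cv2.resize(t,(480,291)),cv2.resize(s,(360,303)) if 0 else cv2.resize(s,(480,300))]))
h=dw(-62,0,0);meas("4",[h[0]-.04,h[0]+.04,h[1]-.05,h[1]+.05],.07,.11,"handle");print(h)
E
```

```text
t 19.9833 p [ 0.4022 -0.1543  0.2034] yawx -76.97 z [ 0.002  0.001 -1.   ] F [ 1.2 -0.5  0.3] w 0.5256443018867775 q [-0.    0.03 -0.23 -0.   -1.31  0.23]
handle scene 445 med [0.4589 0.0366 0.0853] rect [462.   40.3] [15.6 60. ] 13.7 ztop [0.0718 0.0853 0.0938]
handle top none
[0.46308906 0.04035303 0.        ]
```

View pics/c9.png

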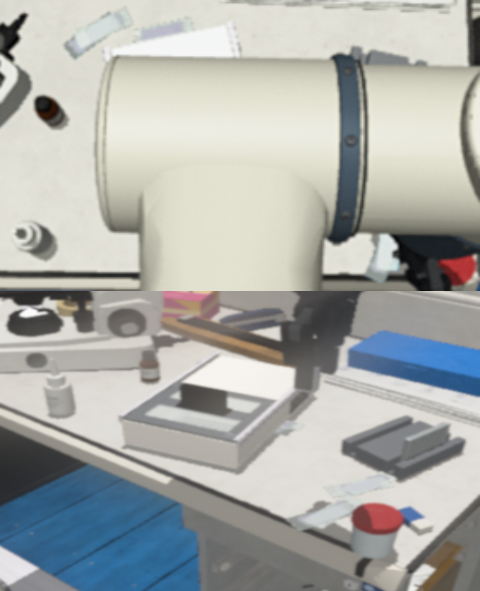

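```bash
python3 -c "
from plant import robot
print(robot.finish_job())"
```

```text
the job is handed in; nothing more can be done
None
```

The long grid is loaded in the dryer's chamber and the guard is shut. I handed the job in at about 20 s of robot time.

**What I did**
1. I gripped the handle and slid the guard open from its part-open start to the stop.
2. I lifted the long grid from its slot and laid it on the bare table. I then picked it up again across its 54 mm width.
3. I hooked its end under the lip at a 12° tilt, lowered it flat and released it.
4. I slid the guard back until it met its stop.

**What the checks showed**
- **Grid:** before the guard was shut, both depth views showed it level all along. The top view put its top at about 14 mm, and the scene view read about 2 mm lower. One end was under the lip and the other inside the ridge. I met no contact force while inserting it.
- **Guard:** it travelled 124.2 mm between the two stops, against 124 mm expected. The handle was within about 1 mm of its fully shut position in the scene view.
- **Other things:** the short grid was still in the stand and the four bystanders looked unmoved. The gripper was clear of everything.

**What failed or disagreed:** the last handle check came from the scene camera only, because the arm blocked the top camera. The gap between the grid's end and the ridge was not measured directly. By my placement it should be about 2 mm.

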